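# Clamp an embossing plate with a cam-lever strap clamp

### The arm

A 6-joint arm with a two-finger parallel gripper is mounted at the origin on the work surface. World frame = base frame: x ahead of the robot, y to its left, z up, the work surface at z = 0. Lengths are in m, angles in degrees, forces in N, time in s.
With the tool pointing down it reaches from about 0.3 to 0.75 m from the base axis. Payload 8.5 kg.
Tool frame: the origin (TCP) lies at the very end of the fingers, on their centre line; the grasp point (between the pads) lies 19 mm behind it (env.pinch_z is the distance from the TCP to the grasp point, in m); z points along the fingers, y is the line along which they close (so a half turn about z gives the same grasp; the last joint's range is limited). The gripper opens to 85 mm and grips with 20 to 120 N. Pads are 22 mm wide; open, the fingers measure 114 mm over their backs; the gripper's body (76 mm by 85 mm) begins 54 mm behind the grasp point. The pads swing forward as they close: fully open they stand 13 mm farther back than shut.
Start: joints at [-85.445, 21.807, 74.336, -0, 83.858, -12.336], TCP at [0.16, -0.526, 0.204] pointing down, gripper open.
Joint ranges: [-178.18, 178.18], [-50.72, 133.34], [12.68, 142.11], [-81.47, 261.47], [9.98, 163.14], [-165.26, 165.26]. Speed limits (degrees/s): [136.94, 136.94, 180, 180, 180, 180].

### API

Orientations are given as a 3x3 rotation matrix whose columns are the frame's x, y, z axes.
In Python, from rig import env, viewer gives the robot as it stands.
- The arm moves only by the tool drive_tool, never from a script. Its argument "series" is a list of rows, each a list of 3 entries, a list of its own where there are three numbers: the shift along the tool's x, y, z in m, then the turn about the tool's z in degrees, then the finger opening in m, from 0 to 0.0854. A call has 1 to 20 rows; each row is the pose to reach, as a shift and turn from the pose commanded when the call began, along the tool's axes at that moment; what a row does not reach only later rows make up. A row lasts 1/10 s, in which the tool goes at most 50 mm and 8.59 degrees, less where a joint would pass 70% of its speed; a pose out of reach is approached as far as the arm can. A call with a gripper value outside its range is refused whole. The fingers move at their own pace and stop on an object; "newtons" is the grip in N (left out, the last holds). Time passes only in rows, so rows that repeat a pose let the fingers close. It gives the time, the measured TCP pose, the force, the opening and the grip force at its end, in the units of the state.
- env.observe(): the state, without advancing time (a new reading comes with each control period).
- viewer.get_image(name): name is "scene" or "top"; returns a dict with "img" (420x560x3 uint8, red, green, blue), "depth" (420x560 float32, m along the optical axis (not along the pixel's ray), 0 where there is no reading), "camera_matrix" (3x3 intrinsics, pixels), "rvec" (rotation vector, rad) and "tvec" (3), from world to camera coordinates, as OpenCV has them. Camera axes: x right, y down, z forward; pixel columns grow to the right and rows downward; lengths in m; the calibration is good to about 2 mm. A picture is of the moment at which its call begins.
- env.close_job(): hands the job in; it is judged then, once.
The state is a dict: "time_s": time; "q": joint angles; "qvel": joint speeds; "joint_efforts": joint torques, N m; "position": TCP position; "tool_rot": TCP orientation; "ft_force": force on the tool from outside, world axes, zero at the start; "wrist_torque": the same for the moment, N m; "grip_width": finger opening in m; "gripper_force": force on a finger pad.
Only numpy, scipy, OpenCV 4.12 (cv2) and the standard library are available. Lean on these libraries where they do the work, as an engineer would, in place of code of your own. Each camera call takes 0.05 s, during which the arm holds its last target. There are 200 camera calls.

### The job

Clamp the brass embossing plate down on its bed. With the red cam lever still up, turn the wing nut clockwise (down) until its yellow wing points straight along the steel strap towards the plate, the setting at which the rubber pad just meets the brass; then flip the red lever down until it is fully home and stays there. Leave the plate where it lies against its pins, do not knock the hammer, pliers or wax tin about, and take the hand away.

Things in the scene. Friction and masses are not known exactly. Their poses are not given: they have to be found in the camera images.
- clamp: clamp bed, aluminium, 290 x 130 x 12 mm, screwed to the bench. Origin on its underside, on the axis of the stud that carries the wing nut; z up; x runs along the strap from the stud towards the brass plate, so the cam lever is on the -x side. In this frame the bed spans x -125 to 165, y -65 to 65 mm; the dark steel strap, 32 mm wide, spans x -115 to 77 mm, its top at z 54 mm
- wing_nut (a joint): turn of the wing nut (rad); grows clockwise seen from above, running down 3 mm a turn. Starts at 0 to 1.3, too loose. Right at 2.6: the yellow end then points along the clamp's +x and, lever up, the pad just meets the plate. At reading q the yellow end points 2.6 - q anticlockwise of that. A rad more or less changes the clamping force by about 12 N, from 42 N. Stiff (0.12 N m), stays put; can go on to 4.6
- nut_grip (a point): where to grip the wing nut: on its axis, at the clamp's x 0, y 0, z 89 mm. The wing is an upright bar 67 mm long, 12 mm thick, 32 mm high (z 66 to 98 mm), black with one yellow end (19 mm of its length), on a collar 28 mm round; grip it across its thickness. The point turns with the nut: the yellow end lies 2.6 rad anticlockwise (from above) of its x axis
- cam_lever (a joint): swing of the red cam lever (rad) about its pin. 0: upright, leaning 10 degrees from vertical towards the clamp's -x (away from the nut). Grows as it is pushed over and down towards -x; 1.40: fully home at its stop, level, pointing along -x. Starts at 0 to 0.15. Its spiral cam holds by friction (0.25 N m) wherever it is left; with the nut set it bites at once and stiffens to about 0.4 N m at the end
- lever_handle (a point): centre of the lever's red grip, 75 mm from the pin. The grip is 60 mm long (40 to 100 mm from the pin), 24 mm wide (along the clamp's y) and 12 mm thick. The pin lies along the clamp's y, at its x -95, z 48 mm, and rises 5 mm as the lever closes. Closed fingers can push the grip on its nut-facing side, which becomes its top
- pad: the rubber pad, 26 mm round, under the strap's nose at the clamp's x 60 mm; it presses on the plate
- plate: brass embossing plate, 110 x 90 x 10 mm, 0.84 kg, with a raised leaf pattern, lying loose on the bed against three steel pins; origin at the centre of its underside, near the clamp's x 90, z 12 mm. Not to be moved
- hammer: cobbler's hammer lying on the bench beside the clamp, 250 mm long, wooden handle, steel head; origin under its middle. Leave it alone
- pliers: blue-handled pliers lying on the bench beside the clamp, 160 mm long; origin under their middle. Leave them alone
- wax_tin: yellow wax tin, 70 mm round, 26 mm high, on the bench; origin at the centre of its underside. Leave it alone

How it is judged:
By the outcome, as a careful person would: the job done as asked, in the order asked, and still so for the second after the job is handed in, with the robot touching nothing.
It also fails if it takes over 64 s, if anything falls off the work surface, if the arm or the gripper's body presses on something with over 40 N, if the wrist force passes 120 N, or if a joint passes its speed limit or range.

## Working session

There is one attempt and no reset: what is moved stays moved. The work goes in short steps, Python scripts to look and compute and a tool call to move; the robot and the scene stay as the last step left them, time stands still between calls to the robot, and variables do not carry over. Pictures are saved under pics/ and viewed, at most 10 in all, crops included, and the job is handed in when it is done.

Besides the shell and the picture viewer there is one more tool, called after "Emit:" as a command line: name --argument value ..., lists and objects as JSON in quotes. drive_tool: Moves the arm, as the interface text tells. Its arguments: {"type":"object","properties":{"series":{"type":"array"},"newtons":{"type":"number"}},"required":["series"]}

```bash
mkdir -p pics; python3 - <<'E'
from rig import env, viewer
import cv2,numpy as np
for n in("top","scene"):
    d=viewer.get_image(n); cv2.imwrite(f"pics/{n}0.png",d["img"][:,:,::-1]); np.savez(f"{n}0.npz",**d)
    R=cv2.Rodrigues(np.array(d["rvec"]))[0]; print(n,d["camera_matrix"].tolist(),(-R.T@np.array(d["tvec"]).ravel()).round(3))
o=env.observe(); print(o["tool_rot"],o["position"],o["time_s"],env.pinch_z)
E
```

```text
top [[475.55460651252423, 0.0, 276.7362477464497], [0.0, 475.55460651252423, 202.9128555584361], [0.0, 0.0, 1.0]] [ 0.507 -0.05   1.096]
scene [[470.0011926908747, 0.0, 281.08095748915], [0.0, 470.0011926908747, 214.8319134574039], [0.0, 0.0, 1.0]] [ 1.429 -0.212  0.664]
[[ 9.56870830e-01  2.90513677e-01 -1.33560676e-04]
 [ 2.90513610e-01 -9.56870034e-01  1.25738242e-03]
 [ 2.37486580e-04 -1.24195375e-03 -9.99999201e-01]] [ 0.1597626  -0.52597745  0.20379633] 0.1 0.0187
```

View pics/top0.png

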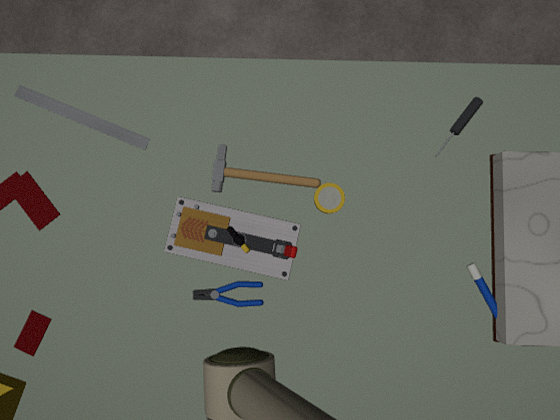

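View pics/scene0.png

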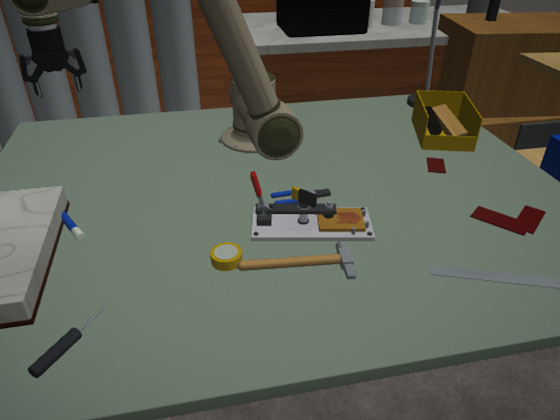

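Top view: the clamp is at about (232,238), plate at left, red lever at right (290,251), wing at (238,238) with its yellow end at (245,248). Pliers and hammer lie on either side.

```bash
cat > h.py <<'E'
import cv2,numpy as np
def world(d):
    K=d["camera_matrix"];R=cv2.Rodrigues(np.array(d["rvec"]))[0];t=np.array(d["tvec"]).ravel()
    v,u=np.mgrid[:420,:560];z=d["depth"]
    P=np.stack([(u-K[0,2])/K[0,0]*z,(v-K[1,2])/K[1,1]*z,z],-1)
    return (P-t)@R
def ray(d,uv,z):
    K=d["camera_matrix"];R=cv2.Rodrigues(np.array(d["rvec"]))[0];t=np.array(d["tvec"]).ravel()
    uv=np.atleast_2d(uv).astype(float);r=np.c_[(uv-K[[0,1],2])/K[0,0],np.ones(len(uv))]@R
    c=-R.T@t;return c+r*((z-c[2])/r[:,2])[:,None]
def hsv(d): return cv2.cvtColor(d["img"],cv2.COLOR_RGB2HSV)
E
python3 - <<'E'
from h import *
d=dict(np.load("top0.npz"));W=world(d);H=hsv(d)
roi=np.zeros((420,560),bool);roi[190:285,155:305]=1
# bed outline: grey bright, convex hull
m=roi&(H[...,1]<25)&(H[...,2]>135)
m=cv2.morphologyEx(m.astype(np.uint8),cv2.MORPH_OPEN,np.ones((3,3)))
n,l,s,_=cv2.connectedComponentsWithStats(m);k=[i for i in range(1,n) if s[i,4]>60];print(s[k].tolist())
ys,xs=np.nonzero(np.isin(l,k)); P=ray(d,np.c_[xs,ys],.012)[:,:2]
r=cv2.minAreaRect((P*1000).astype(np.float32));print("bed",r)
c=np.array(r[0])/1000
box=cv2.boxPoints(r)/1000
e=[box[1]-box[0],box[2]-box[1]];e=max(e,key=np.linalg.norm);x=e/np.linalg.norm(e)
x=x if x[1]>0 else -x
y=np.array([-x[1],x[0]]);o=c-0.020*x
print("x",x,"ang",np.degrees(np.arctan2(x[1],x[0])),"origin",o)
def cl(P): q=P[...,:2]-o; return np.stack([q@x,q@y,P[...,2]],-1)
Q=cl(W)
inb=roi&(abs(Q[...,0]-.0)<.15)
ye=roi&(H[...,0]>22)&(H[...,0]<35)&(H[...,1]>150)&(H[...,2]>100)&(W[...,2]>.07)
print("yellow",ye.sum(),np.median(Q[ye],0),Q[ye].min(0),Q[ye].max(0))
hi=roi&(Q[...,2]>.085)&(abs(Q[...,0])<.05);p=Q[hi]
print("wing",hi.sum(),p.mean(0),p.min(0),p.max(0)); 
w,v=np.linalg.eigh(np.cov(p[:,:2].T));print(np.sqrt(w),v[:,1],np.degrees(np.arctan2(v[1,1],v[0,1])))
re=roi&((H[...,0]<6)|(H[...,0]>174))&(H[...,1]>150)
print("red",re.sum(),Q[re].mean(0),Q[re].min(0),Q[re].max(0))
st=roi&(abs(Q[...,2]-.054)<.006);p=Q[st];print("strap",p.mean(0),p.min(0),p.max(0))
s=dict(np.load("scene0.npz"));Qs=cl(world(s));Hs=hsv(s)
re=((Hs[...,0]<6)|(Hs[...,0]>174))&(Hs[...,1]>150)&(abs(Qs[...,0]+.1)<.06)&(abs(Qs[...,1])<.06)
print("red scene",re.sum(),Qs[re].mean(0),Qs[re].min(0),Qs[re].max(0))
ye=(Hs[...,0]>22)&(Hs[...,0]<35)&(Hs[...,1]>150)&(Qs[...,2]>.06)&(abs(Qs[...,0])<.06)&(abs(Qs[...,1])<.06)
print("ye scene",ye.sum(),Qs[ye].mean(0))
hi=(Qs[...,2]>.068)&(abs(Qs[...,0])<.05)&(abs(Qs[...,1])<.05);p=Qs[hi];print("wing scene",p.mean(0),p.min(0),p.max(0))
# pixel crop
a=cv2.resize(d["img"][185:290,155:305],None,fx=5,fy=5,interpolation=cv2.INTER_CUBIC);cv2.imwrite("pics/crop.png",a[:,:,::-1])
E
```

```text
[]
bed ((0.0, 0.0), (0.0, 0.0), 0.0)
x [nan nan] ang nan origin [nan nan]
yellow 38 [       nan        nan 0.09748417] [       nan        nan 0.09288195] [       nan        nan 0.10001599]<stdin>:12: RuntimeWarning: invalid value encountered in divide
<stdin>:22: RuntimeWarning: Mean of empty slice.
  ret = um.true_divide(
Traceback (most recent call last):
ValueError: zero-size array to reduction operation minimum which has no identity
```

```bash
cat > m.py <<'E'
from h import *
import sys
tag=sys.argv[1]
d=dict(np.load(f"top{tag}.npz"));W=world(d);H=hsv(d)
roi=np.zeros((420,560),bool);roi[190:282,155:305]=1
m=roi&(abs(W[...,2]-.012)<.005)
m=cv2.morphologyEx(m.astype(np.uint8),cv2.MORPH_OPEN,np.ones((3,3)))
ys,xs=np.nonzero(m); P=ray(d,np.c_[xs,ys],.012)[:,:2]
r=cv2.minAreaRect((P*1000).astype(np.float32));print("bed",r)
c=np.array(r[0])/1000
box=cv2.boxPoints(r)/1000
e=max([box[1]-box[0],box[2]-box[1]],key=np.linalg.norm);x=e/np.linalg.norm(e)
x=x if x[1]>0 else -x
y=np.array([-x[1],x[0]]);o=c-0.020*x
print("x",x,"ang",np.degrees(np.arctan2(x[1],x[0])),"origin",o)
np.savez("frame.npz",x=x,y=y,o=o)
def cl(P): q=P[...,:2]-o; return np.stack([q@x,q@y,P[...,2]],-1)
Q=cl(W)
def rep(n,p): print(n,len(p),*(np.round(f(p,0),4) for f in (np.mean,np.min,np.max)))
rep("yellow",Q[roi&(H[...,0]>22)&(H[...,0]<35)&(H[...,1]>150)&(H[...,2]>100)&(W[...,2]>.07)])
p=Q[roi&(Q[...,2]>.085)&(abs(Q[...,0])<.05)];rep("wing",p)
w,v=np.linalg.eigh(np.cov(p[:,:2].T));print(np.sqrt(w),np.degrees(np.arctan2(v[1,1],v[0,1])))
rep("red",Q[roi&((H[...,0]<6)|(H[...,0]>174))&(H[...,1]>150)])
rep("strap",Q[roi&(abs(Q[...,2]-.054)<.004)])
rep("plate",Q[roi&(abs(Q[...,2]-.022)<.002)&(Q[...,0]>.03)])
s=dict(np.load(f"scene{tag}.npz"));Qs=cl(world(s));Hs=hsv(s)
near=(abs(Qs[...,1])<.06)
rep("red scene",Qs[near&((Hs[...,0]<6)|(Hs[...,0]>174))&(Hs[...,1]>150)&(abs(Qs[...,0]+.1)<.1)])
rep("ye scene",Qs[near&(Hs[...,0]>22)&(Hs[...,0]<35)&(Hs[...,1]>150)&(Qs[...,2]>.06)&(abs(Qs[...,0])<.06)])
a=cv2.resize(d["img"][185:290,155:305],None,fx=5,fy=5,interpolation=cv2.INTER_CUBIC);cv2.imwrite(f"pics/crop{tag}.png",a[:,:,::-1])
E
python3 m.py 0
```

```text
bed ((527.2593994140625, 54.762969970703125), (288.86865234375, 129.52520751953125), 78.54483795166016)
x [0.19860116 0.9800804 ] ang 78.54483 origin [0.52328738 0.03516136]
yellow 38 [-0.0188  0.0155  0.0972] [-0.0272  0.0084  0.0929] [-0.011   0.0221  0.1   ]
wing 212 [-0.0001  0.0003  0.0959] [-0.0286 -0.0223  0.0878] [0.0289 0.0241 0.1006]
[0.00449342 0.01809294] 141.96668229972568
red 139 [-0.1078  0.0008  0.1343] [-0.1236 -0.0124  0.0505] [0.0068 0.0133 1.0955]
strap 828 [-0.0157  0.0003  0.0534] [-0.1131 -0.0166  0.05  ] [0.0769 0.0167 0.058 ]
plate 1133 [ 0.0957 -0.0003  0.0218] [ 0.0354 -0.0973  0.02  ] [0.1488 0.0452 0.024 ]
red scene 128 [-0.1126 -0.0071  0.1221] [-0.1229 -0.0134  0.0895] [-0.1027  0.008   0.1479]
ye scene 76 [-0.0215  0.0129  0.0857] [-0.0282  0.0062  0.0657] [-0.0121  0.0211  0.0996]
```

View pics/crop0.png

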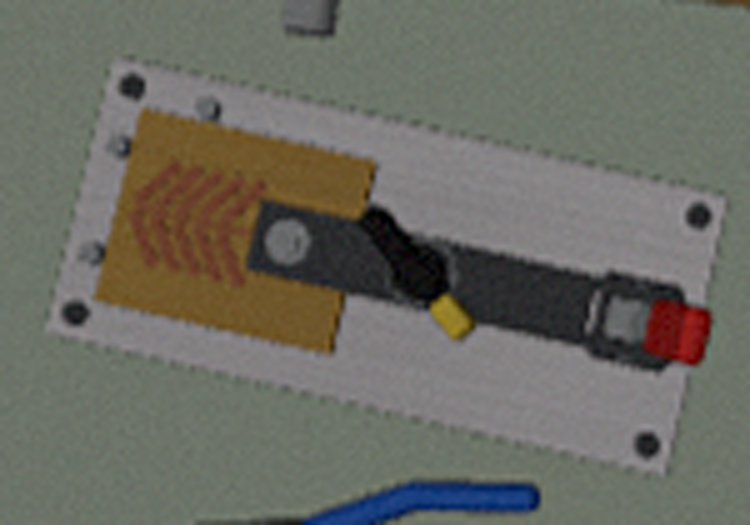

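The top view matches the frame. In the clamp frame, the wing's yellow end lies at about 142°, so q is about 0.12, and the lever is up. I need to turn the nut 142° clockwise. The first move goes above the nut.

Emit:
drive_tool --series '[[[0.511,-0.431,0],-170,0.08],[[0.511,-0.431,0],-170,0.08],[[0.511,-0.431,0],-170,0.08],[[0.511,-0.431,0],-170,0.08],[[0.511,-0.431,0],-170,0.08],[[0.511,-0.431,0],-170,0.08],[[0.511,-0.431,0],-170,0.08],[[0.511,-0.431,0],-170,0.08],[[0.511,-0.431,0],-170,0.08],[[0.511,-0.431,0],-170,0.08],[[0.511,-0.431,0],-170,0.08],[[0.511,-0.431,0],-170,0.08],[[0.511,-0.431,0],-170,0.08],[[0.511,-0.431,0],-170,0.08],[[0.511,-0.431,0],-170,0.08],[[0.511,-0.431,0],-170,0.08],[[0.511,-0.431,0],-170,0.08],[[0.511,-0.431,0],-170,0.08],[[0.511,-0.431,0],-170,0.08],[[0.511,-0.431,0],-170,0.08]]' --newtons 50

```text
time_s: 2.1
position: [0.5233, 0.0347, 0.204]
tool_rot: [[-0.992, -0.126, -0.001], [-0.126, 0.992, 0.0], [0.001, 0.0, -1.0]]
ft_force: [0.6, 0.2, 0.0]
grip_width: 0.08
gripper_force: 0.0
```

```bash
cat > st.py <<'E'
from rig import env
import numpy as np
f=np.load("frame.npz");x,y,o=f["x"],f["y"],f["o"]
s=env.observe();p=np.array(s["position"]);R=np.array(s["tool_rot"])
q=p[:2]-o
print("t",s["time_s"],"tcp clamp mm",np.round([q@x*1e3,q@y*1e3,p[2]*1e3],1),"toolx yaw in clamp",np.round(np.degrees(np.arctan2(R[:2,0]@y,R[:2,0]@x)),1))
print("to nut in tool axes mm",np.round(R.T@np.r_[o-p[:2],.070-p[2]]*1e3,1),"q6",np.round(s["q"],1)[5],"F",np.round(s["ft_force"],1),"w",s["grip_width"],s["gripper_force"])
E
python3 st.py
```

```text
t 2.1 tcp clamp mm [-5.00e-01 -1.00e-01  2.04e+02] toolx yaw in clamp 108.7
to nut in tool axes mm [-1.00e-01  5.00e-01  1.34e+02] q6 -106.4 F [0.6 0.2 0. ] w 0.08003323337640045 0.0
```

Emit:
drive_tool --series '[[[0,0.0005,0],-33,0.08],[[0,0.0005,0],-33,0.08],[[0,0.0005,0.03],-33,0.08],[[0,0.0005,0.06],-33,0.07],[[0,0.0005,0.09],-33,0.06],[[0,0.0005,0.12],-33,0.05],[[0,0.0005,0.134],-33,0.05],[[0,0.0005,0.134],-33,0.05],[[0,0.0005,0.134],-33,0.0],[[0,0.0005,0.134],-33,0.0],[[0,0.0005,0.134],-33,0.0],[[0,0.0005,0.134],-33,0.0],[[0,0.0005,0.134],-33,0.0],[[0,0.0005,0.134],-33,0.0],[[0,0.0005,0.134],-33,0.0],[[0,0.0005,0.134],-33,0.0]]' --newtons 50

```text
time_s: 3.7
position: [0.5238, 0.0351, 0.0709]
tool_rot: [[-0.767, -0.641, 0.001], [-0.641, 0.767, -0.0], [-0.001, -0.001, -1.0]]
ft_force: [-0.3, 0.3, 5.8]
grip_width: 0.0004
gripper_force: 3.0
```

```bash
python3 st.py
```

```text
t 3.7 tcp clamp mm [ 0.  -0.5 70.9] toolx yaw in clamp 141.3
to nut in tool axes mm [0.3 0.4 0.9] q6 -139.0 F [-0.3  0.3  5.8] w 0.0003619508083743417 2.969220538998343
```

```bash
python3 - <<'E'
from rig import env, viewer
import cv2,numpy as np
a=viewer.get_image("scene");b=viewer.get_image("top")
np.savez("scene1.npz",**a);np.savez("top1.npz",**b)
i=cv2.resize(a["img"][120:260,220:400],(540,420),interpolation=cv2.INTER_CUBIC)
cv2.imwrite("pics/s1.png",i[:,:,::-1])
E
```

```text
(no output)
```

View pics/s1.png

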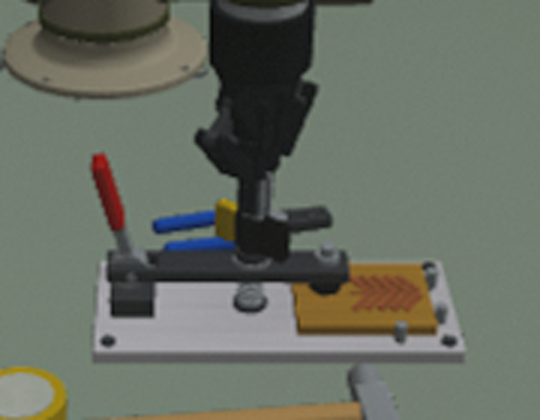

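The close view shows yellow at (228,218), with the closed fingers above and at the wing. The opening reads about 0, so I'll check with depth where the fingers sit relative to the bar.

```bash
python3 - <<'E'
from h import *
from rig import env
s=env.observe();print(s["grip_width"],s["gripper_force"])
f=np.load("frame.npz");x,y,o=f["x"],f["y"],f["o"]
for tag in "01":
  for n in("scene","top"):
    d=dict(np.load(f"{n}{tag}.npz"));W=world(d);q=W[...,:2]-o;Q=np.stack([q@x,q@y,W[...,2]],-1)
    a=np.radians(142);u=np.array([np.cos(a),np.sin(a)]);v=np.array([-u[1],u[0]])
    T=np.stack([Q[...,:2]@u,Q[...,:2]@v,Q[...,2]],-1)*1e3
    k=(abs(T[...,0])<45)&(abs(T[...,1])<45)&(T[...,2]>60)&(T[...,2]<150)
    H=hsv(d);ye=k&(H[...,0]>22)&(H[...,0]<35)&(H[...,1]>150);print(n,tag,"yellow",ye.sum(),T[ye].mean(0).round(1) if ye.any() else '')
    if n=="scene":
      for lo in range(60,150,10):
        p=T[k&(T[...,2]>=lo)&(T[...,2]<lo+10)]
        if len(p):print(lo,len(p),p.min(0).round(),p.max(0).round(),np.median(p,0).round())
E
python3 - <<'E'
import numpy as np,cv2
d=np.load("scene1.npz");i=cv2.resize(d["img"][170:220,280:345],(780,600),interpolation=cv2.INTER_CUBIC)
cv2.imwrite("pics/s1b.png",np.clip(i[:,:,::-1]*1.8,0,255).astype(np.uint8))
E
```

```text
-0.0002620572252401234 2.9698700970948266
scene 0 yellow 76 [24.9  3.1 85.7]
60 58 [-45. -43.  60.] [26. 12. 70.] [-9.  5. 66.]
70 88 [-33.  -4.  70.] [33. 11. 80.] [-5.  4. 75.]
80 100 [-33.  -4.  80.] [35. 10. 90.] [-3.  4. 85.]
90 137 [-33.  -8.  90.] [ 35.  11. 100.] [-1.  2. 97.]
100 6 [-22.  -1. 100.] [  3.   3. 101.] [-11.   1. 100.]
top 0 yellow 50 [23.8  0.3 96.3]
scene 1 yellow 77 [24.7  3.5 86.1]
60 59 [-45. -44.  60.] [29. 14. 70.] [-7.  5. 66.]
70 89 [-33.  -5.  70.] [33. 11. 80.] [-3.  4. 75.]
80 90 [-33.  -3.  80.] [33. 11. 90.] [-6.  4. 85.]
90 123 [-33.  -7.  90.] [ 36.  10. 100.] [-3.  3. 96.]
100 31 [-31.  -8. 100.] [ 25.  13. 109.] [ -9.   5. 106.]
110 45 [-14.  -5. 110.] [  7.  16. 120.] [ -7.  10. 115.]
120 43 [-13. -13. 120.] [  5.  16. 130.] [ -7.  10. 126.]
130 30 [-14. -11. 130.] [  3.  15. 140.] [-10.   6. 133.]
140 64 [-15. -34. 140.] [ 10.  32. 150.] [-12.   7. 146.]
top 1 yellow 0
```

View pics/s1b.png

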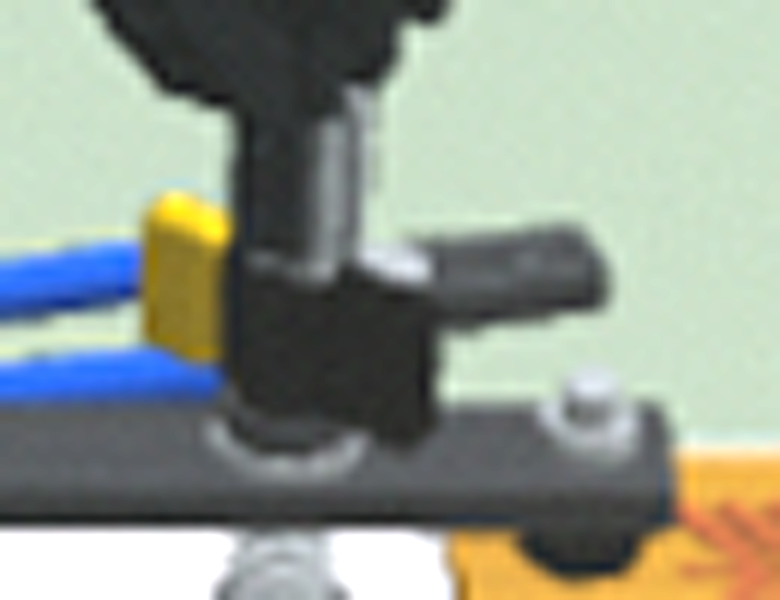

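The wing's front face still shows whole at v≈+4 mm, and no finger is in front of it, so the fingers don't appear to hold the bar. I'll reopen in place and look before turning anything.

Emit:
drive_tool --series '[[[0,0,0],0,0.05],[[0,0,0],0,0.05],[[0,0,0],0,0.05],[[0,0,0],0,0.05],[[0,0,0],0,0.05]]'

```text
time_s: 4.3
position: [0.5233, 0.0352, 0.0701]
tool_rot: [[-0.767, -0.641, -0.001], [-0.641, 0.767, 0.0], [0.0, 0.001, -1.0]]
ft_force: [-0.3, 0.1, -0.2]
grip_width: 0.0499
gripper_force: 0.0
```

```bash
cat > look.py <<'E'
from h import *
from rig import env, viewer
import sys
tag,ang=sys.argv[1],float(sys.argv[2])
f=np.load("frame.npz");x,y,o=f["x"],f["y"],f["o"]
for n in("scene","top"):
    d=viewer.get_image(n);np.savez(f"{n}{tag}.npz",**d);W=world(d);q=W[...,:2]-o;Q=np.stack([q@x,q@y,W[...,2]],-1)
    a=np.radians(ang);u=np.array([np.cos(a),np.sin(a)]);v=np.array([-u[1],u[0]])
    T=np.stack([Q[...,:2]@u,Q[...,:2]@v,Q[...,2]],-1)*1e3
    k=(abs(T[...,0])<45)&(abs(T[...,1])<60)&(T[...,2]>60)&(T[...,2]<150)
    H=hsv(d);ye=k&(H[...,0]>22)&(H[...,0]<35)&(H[...,1]>150)
    if ye.any():c=Q[ye].mean(0);print(n,"yellow",ye.sum(),(c*1e3).round(1),"ang",np.degrees(np.arctan2(c[1],c[0])).round(1))
    if n=="scene":
      for lo in range(60,150,10):
        p=T[k&(T[...,2]>=lo)&(T[...,2]<lo+10)]
        if len(p):print(lo,len(p),p.min(0).round(),p.max(0).round(),np.median(p,0).round())
      i=cv2.resize(d["img"][150:220,260:350],(720,560),interpolation=cv2.INTER_CUBIC)
      cv2.imwrite(f"pics/z{tag}.png",np.clip(i[:,:,::-1]*1.8,0,255).astype(np.uint8))
E
python3 look.py 2 142; python3 st.py
```

```text
scene yellow 25 [-23.3  13.2  75.9] ang 150.5
60 60 [-45. -45.  60.] [30. 14. 70.] [-8.  5. 66.]
70 96 [-33.  -5.  70.] [33. 11. 80.] [-5.  4. 75.]
80 62 [-33.  -6.  80.] [33. 12. 90.] [-14.   4.  85.]
90 84 [-32.  -8.  90.] [ 35.   9. 100.] [-14.   3.  96.]
100 54 [-29. -30. 100.] [  9.  38. 110.] [ -5. -24. 105.]
110 70 [-13. -39. 110.] [  9.  39. 120.] [ -6.  25. 115.]
120 77 [-13. -38. 120.] [  9.  41. 130.] [ -4.  27. 125.]
130 68 [-13. -34. 130.] [ 11.  40. 139.] [ -6. -25. 134.]
140 83 [-16. -52. 140.] [ 12.  55. 150.] [ -9. -27. 147.]
t 4.4 tcp clamp mm [ 0.  -0.  70.2] toolx yaw in clamp 141.3
to nut in tool axes mm [ 0.1 -0.   0.2] q6 -139.0 F [0.5 0.4 0.4] w 0.049920340336885534 0.0
```

View pics/z2.png

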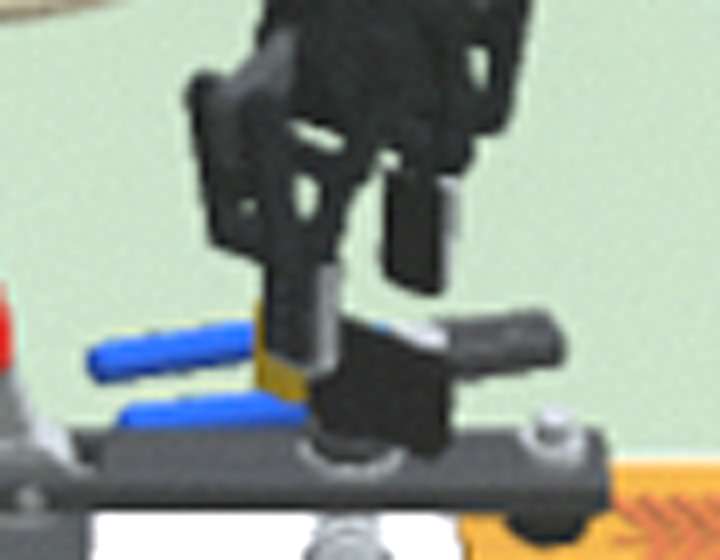

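The picture shows both fingertips ending above the wing top, at (300,370) and (415,290), although the reported TCP is 70 mm. The real tips are therefore higher than reported, and I'll measure that offset.

```bash
python3 - <<'E'
from h import *
f=np.load("frame.npz");x,y,o=f["x"],f["y"],f["o"]
for n in("scene","top"):
    d=dict(np.load(f"{n}2.npz"));W=world(d);q=W[...,:2]-o;a=np.radians(142);C=np.array([[np.cos(a),np.sin(a)],[-np.sin(a),np.cos(a)]])
    T=np.dstack([np.stack([q@x,q@y],-1)@C.T,W[...,2]])*1e3
    for s in(1,-1):
        k=(abs(T[...,0])<30)&(s*T[...,1]>14)&(s*T[...,1]<60)&(T[...,2]>60)&(T[...,2]<160);p=T[k]
        print(n,s,len(p));
        if len(p):
            print(np.sort(p[:,2])[:12].round(1)); l=p[p[:,2]<np.sort(p[:,2])[0]+25];print("u",l[:,0].min().round(1),l[:,0].max().round(1),"v",l[:,1].min().round(1),l[:,1].max().round(1))
# start image: tips at open, reported TCP .204
d=dict(np.load("scene0.npz"));W=world(d);k=(np.hypot(W[...,0]-.16,W[...,1]+.526)<.09)&(W[...,2]>.15)&(W[...,2]<.4);print("start",np.sort(W[k][:,2])[:8].round(3))
E
```

```text
scene 1 228
[100.5 101.2 101.5 101.8 102.  102.3 103.  103.9 104.5 104.8 105.2 106.4]
u -11.5 7.7 v 24.8 40.7
scene -1 239
[100.5 101.8 102.3 102.3 102.5 103.1 103.8 104.2 104.7 104.8 105.  105.3]
u -13.2 9.3 v -38.6 -22.9
top 1 0
top -1 0
start [0.246 0.247 0.247 0.248 0.248 0.248 0.249 0.249]
```

The tips really sit about 27 mm above the reported TCP. Contact on the wing top (98 mm) at a reported 71 mm agrees with that. I'll descend 27 mm more and grip.

Emit:
drive_tool --series '[[[0,0,0.01],-0.5,0.05],[[0,0,0.02],-0.5,0.05],[[0,0,0.027],-0.5,0.05],[[0,0,0.027],-0.5,0.05],[[0,0,0.027],-0.5,0.0],[[0,0,0.027],-0.5,0.0],[[0,0,0.027],-0.5,0.0],[[0,0,0.027],-0.5,0.0],[[0,0,0.027],-0.5,0.0],[[0,0,0.027],-0.5,0.0],[[0,0,0.027],-0.5,0.0]]' --newtons 50

```text
time_s: 5.5
position: [0.5228, 0.0362, 0.0438]
tool_rot: [[-0.762, -0.648, -0.001], [-0.648, 0.762, 0.002], [-0.0, 0.002, -1.0]]
ft_force: [-4.1, 6.3, 4.7]
grip_width: 0.0111
gripper_force: 49.9
```

```bash
python3 st.py
```

```text
t 5.5 tcp clamp mm [ 0.9  0.7 43.8] toolx yaw in clamp 141.8
to nut in tool axes mm [  0.3  -1.1 -26.2] q6 -139.5 F [-4.1  6.3  4.7] w 0.011052860561229231 49.9301952123642
```

Emit:
drive_tool --series '[[[0,0.0013,0],7,0],[[0,0.0013,0],14,0],[[0,0.0013,0],21,0],[[0,0.0013,0],28,0],[[0,0.0013,0],35,0],[[0,0.0013,0.0005],42,0],[[0,0.0013,0.0005],49,0],[[0,0.0013,0.0005],56,0],[[0,0.0013,0.0005],63,0],[[0,0.0013,0.0005],70,0],[[0,0.0013,0.0005],70,0],[[0,0.0013,0.0005],70,0]]' --newtons 60

```text
time_s: 6.7
position: [0.5228, 0.034, 0.0433]
tool_rot: [[-0.869, 0.494, 0.0], [0.494, 0.869, -0.004], [-0.002, -0.003, -1.0]]
ft_force: [-1.2, -10.5, 1.0]
grip_width: 0.0111
gripper_force: 60.2
```

```bash
python3 st.py; python3 look.py 3 72|grep yellow
```

```text
t 6.7 tcp clamp mm [-1.3  0.2 43.3] toolx yaw in clamp 71.8
to nut in tool axes mm [  0.1   1.2 -26.7] q6 -69.4 F [ -1.2 -10.5   1. ] w 0.011120171894052787 60.18605411052704
scene yellow 6 [ 3.8 21.2 97.7] ang 79.9
```

Emit:
drive_tool --series '[[[0,-0.0012,0],7,0],[[0,-0.0012,0],14,0],[[0,-0.0012,0],21,0],[[0,-0.0012,0],28,0],[[0,-0.0012,0],35,0],[[0,-0.0012,0.0005],42,0],[[0,-0.0012,0.0005],49,0],[[0,-0.0012,0.0005],56,0],[[0,-0.0012,0.0005],63,0],[[0,-0.0012,0.0005],70,0],[[0,-0.0012,0.0005],72,0],[[0,-0.0012,0.0005],72,0],[[0,-0.0012,0.0005],72,0]]'

```text
time_s: 8.1
position: [0.5205, 0.0331, 0.0427]
tool_rot: [[0.201, 0.98, -0.003], [0.98, -0.201, -0.004], [-0.004, -0.003, -1.0]]
ft_force: [-8.4, -12.0, 5.3]
grip_width: 0.0108
gripper_force: 60.9
```

```bash
python3 st.py; python3 look.py 4 0|grep yellow
```

```text
t 8.1 tcp clamp mm [-2.5  2.3 42.7] toolx yaw in clamp -0.1
to nut in tool axes mm [  2.4   2.2 -27.4] q6 2.5 F [ -8.4 -12.    5.3] w 0.01076239362722649 60.86885690689087
scene yellow 95 [23.8 -2.9 84.2] ang -6.9
```

Yaw is on target. Next: release, rise, and check the wing from above.

Emit:
drive_tool --series '[[[0,0,0],0,0.05],[[0,0,0],0,0.05],[[0,0,0],0,0.05],[[0,0,0],0,0.05],[[0,0,-0.04],0,0.05],[[0,0,-0.08],0,0.05],[[-0.05,0,-0.12],0,0.0],[[-0.1,0,-0.12],0,0.0],[[-0.15,0,-0.12],0,0.0],[[-0.2,0,-0.12],0,0.0],[[-0.2,0,-0.12],0,0.0],[[-0.2,0,-0.12],0,0.0]]'

```text
time_s: 9.4
position: [0.4815, -0.1621, 0.1622]
tool_rot: [[0.204, 0.979, -0.0], [0.979, -0.204, 0.0], [0.0, -0.0, -1.0]]
ft_force: [0.7, 0.2, 0.3]
grip_width: -0.0003
gripper_force: 0.0
```

```bash
cp frame.npz f0.npz; python3 look.py 5 0 >/dev/null; python3 m.py 5; cp f0.npz frame.npz; python3 st.py
```

```text
bed ((527.2382202148438, 54.83026123046875), (288.6769714355469, 129.61981201171875), 78.50665283203125)
x [0.19925417 0.97994787] ang 78.506645 origin [0.52325314 0.0352313 ]
yellow 40 [0.0255 0.0006 0.0952] [ 0.0172 -0.0047  0.0916] [0.0332 0.006  0.0978]
wing 209 [0.0007 0.0001 0.0949] [-0.032  -0.0102  0.0874] [0.0337 0.0106 0.1007]
[0.00442809 0.01780332] -179.93705630924399
red 135 [-0.1078  0.0009  0.1291] [-0.1228 -0.0108  0.0532] [-0.0004  0.0131  0.1487]
strap 725 [-0.0196 -0.0002  0.0531] [-0.113  -0.0167  0.05  ] [0.0767 0.0166 0.058 ]
plate 1099 [ 0.0956 -0.0005  0.0218] [ 0.0353 -0.0973  0.02  ] [0.1531 0.0452 0.024 ]
red scene 124 [-0.1118 -0.0076  0.1231] [-0.1226 -0.0136  0.092 ] [-0.1028  0.0086  0.1473]
ye scene 94 [ 0.0238 -0.0028  0.0837] [ 0.0156 -0.0074  0.0637] [0.0324 0.0027 0.0981]
t 9.5 tcp clamp mm [-199.3    1.8  162.3] toolx yaw in clamp -0.1
to nut in tool axes mm [199.3   1.4  92.4] q6 -20.2 F [ 0.7  0.3 -0.4] w -0.00013960123972422682 0.0
```

View pics/crop5.png

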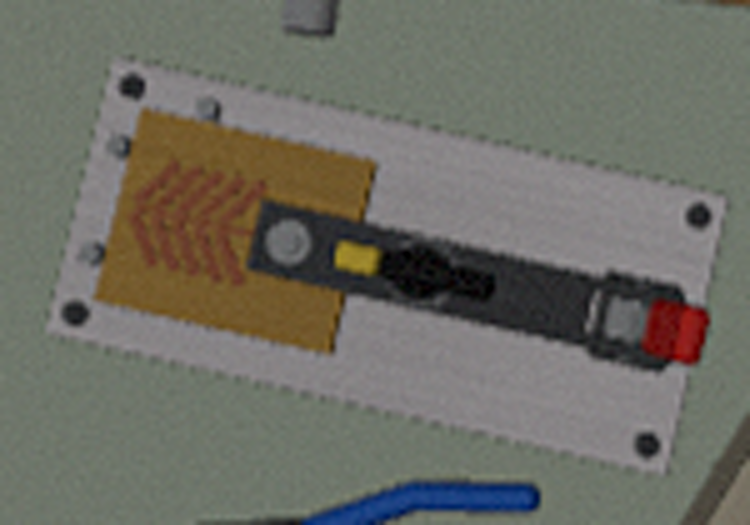

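The wing now points along the strap (within 0.1°) and the plate and lever are unchanged. Next I'll take closed fingers to the nut side of the lever.

Emit:
drive_tool --series '[[[0.05,0.0015,0],0,0],[[0.1,0.0015,0],0,0],[[0.127,0.0015,0],0,0],[[0.127,0.0015,0],0,0],[[0.127,0.0015,0.03],0,0],[[0.127,0.0015,0.062],0,0],[[0.127,0.0015,0.062],0,0],[[0.127,0.0015,0.062],0,0]]'

```text
time_s: 10.3
position: [0.509, -0.0363, 0.1009]
tool_rot: [[0.2, 0.98, -0.0], [0.98, -0.2, 0.0], [0.0, -0.0, -1.0]]
ft_force: [-1.2, -0.8, -0.1]
grip_width: -0.0004
gripper_force: 0.0
```

```bash
python3 look.py 6 0; python3 st.py; python3 - <<'E'
import numpy as np,cv2
d=np.load("scene6.npz");i=cv2.resize(d["img"][140:250,200:350],(750,550),interpolation=cv2.INTER_CUBIC)
cv2.imwrite("pics/l6.png",np.clip(i[:,:,::-1]*1.7,0,255).astype(np.uint8))
E
```

```text
scene yellow 95 [23.7 -2.5 83.8] ang -6.0
60 59 [-26. -13.  60.] [31.  1. 70.] [ 2. -6. 66.]
70 104 [-31. -12.  70.] [33.  1. 80.] [-0. -4. 75.]
80 105 [-31. -10.  80.] [35.  1. 90.] [ 2. -4. 85.]
90 149 [-31. -10.  90.] [34.  9. 99.] [-1. -1. 96.]
t 10.4 tcp clamp mm [-73.2  -0.9 101.9] toolx yaw in clamp -0.1
to nut in tool axes mm [73.2 -1.2 31.9] q6 -5.8 F [ 0.  -0.8  0.4] w -0.00035932527879395983 0.0
```

View pics/l6.png

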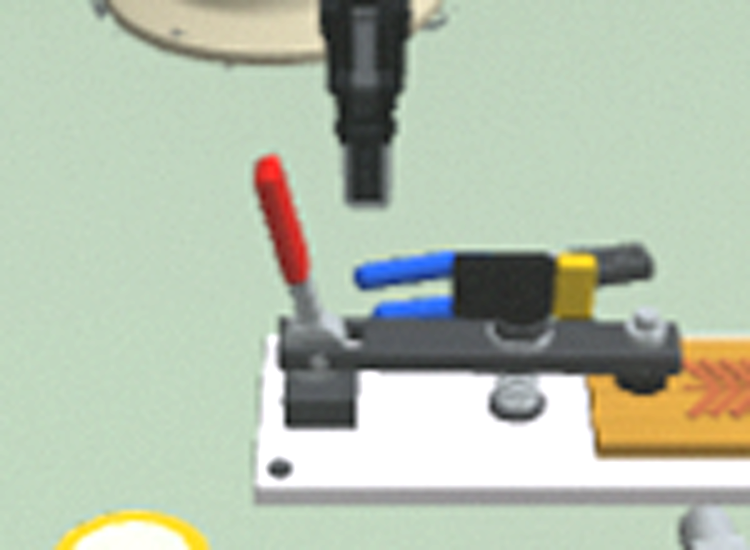

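The tips at (367,205) are beside the upper grip at (280,220), on the nut side. Pushing along the arc.

Emit:
drive_tool --series '[[[-0.012,0,0],0,0],[[-0.023,0,0],0,0],[[-0.028,0,0.001],0,0],[[-0.034,0,0.002],0,0],[[-0.039,0,0.003],0,0],[[-0.045,0,0.005],0,0],[[-0.051,0,0.008],0,0],[[-0.058,0,0.012],0,0],[[-0.063,0,0.016],0,0],[[-0.068,0,0.02],0,0],[[-0.073,0,0.025],0,0],[[-0.077,0,0.03],0,0],[[-0.08,0,0.036],0,0],[[-0.084,0,0.042],0,0],[[-0.086,0,0.048],0,0],[[-0.089,0,0.055],0,0],[[-0.089,0,0.055],0,0]]'

```text
time_s: 12.1
position: [0.4903, -0.1242, 0.0443]
tool_rot: [[0.202, 0.979, -0.002], [0.979, -0.202, 0.001], [0.0, -0.002, -1.0]]
ft_force: [0.3, 0.8, 0.6]
grip_width: 0.0001
gripper_force: 0.0
```

```bash
cat > red.py <<'E'
from h import *
from rig import viewer
import sys
f=np.load("frame.npz");x,y,o=f["x"],f["y"],f["o"]
d=viewer.get_image("scene");np.savez(f"scene{sys.argv[1]}.npz",**d);W=world(d);q=W[...,:2]-o;Q=np.stack([q@x,q@y,W[...,2]],-1);H=hsv(d)
p=Q[((H[...,0]<6)|(H[...,0]>174))&(H[...,1]>150)&(abs(Q[...,1])<.05)&(abs(Q[...,0]+.13)<.1)]*1e3
print(len(p),p.mean(0).round(1),p.min(0).round(1),p.max(0).round(1))
f=p[p[:,1]<-9]
if len(f)>10:
    w,v=np.linalg.eigh(np.cov(f[:,[0,2]].T));v=v[:,1]*np.sign(-v[0,1]);print("lever elevation deg",np.degrees(np.arctan2(v[1],-v[0])).round(1))
E
python3 red.py 7; python3 st.py
```

```text
153 [-164.2   -5.3   67.6] [-192.7  -13.2   58.3] [-136.2   13.2   75.2]
lever elevation deg 9.8
t 12.15 tcp clamp mm [-162.5    0.8   44.6] toolx yaw in clamp -0.2
to nut in tool axes mm [162.5   0.2 -25.4] q6 -16.0 F [0.5 0.3 0.4] w 8.864264536686654e-05 0.0
```

Emit:
drive_tool --series '[[[0,0,0.003],0,0],[[0,0,0.006],0,0],[[-0.001,0,0.009],0,0],[[-0.001,0,0.011],0,0],[[-0.001,0,0.012],0,0],[[-0.001,0,0.013],0,0],[[-0.001,0,0.013],0,0]]'

```text
time_s: 12.85
position: [0.4925, -0.1253, 0.0357]
tool_rot: [[0.201, 0.98, 0.006], [0.98, -0.201, -0.002], [-0.001, 0.006, -1.0]]
ft_force: [-6.0, 2.7, 36.8]
grip_width: 0.0001
gripper_force: 18.6
```

```bash
python3 red.py 8; python3 st.py
```

```text
145 [-164.9   -4.9   60.4] [-193.5  -13.1   52.6] [-136.7    9.8   66.5]
lever elevation deg 7.3
t 12.9 tcp clamp mm [-163.4   -1.7   35.7] toolx yaw in clamp -0.1
to nut in tool axes mm [163.3  -1.8 -34.5] q6 -16.1 F [-4.4  3.9 37.3] w -0.00015145850217384527 18.574625495821238
```

The force rose to 37 N near the expected end position. I'll lift off and check whether the lever is home.

Emit:
drive_tool --series '[[[0,0,-0.02],0,0],[[0,0,-0.05],0,0],[[0,0,-0.09],0,0],[[0,0.05,-0.12],0,0],[[0,0.05,-0.12],0,0]]'

```text
time_s: 13.4
position: [0.5433, -0.136, 0.1552]
tool_rot: [[0.201, 0.98, 0.007], [0.98, -0.201, -0.003], [-0.001, 0.007, -1.0]]
ft_force: [-0.1, -0.4, -0.9]
grip_width: -0.0001
gripper_force: 0.0
```

```bash
python3 red.py 9; python3 st.py; python3 - <<'E'
import numpy as np,cv2
d=np.load("scene9.npz");i=cv2.resize(d["img"][170:250,200:320],(780,520),interpolation=cv2.INTER_CUBIC)
cv2.imwrite("pics/l9.png",np.clip(i[:,:,::-1]*1.6,0,255).astype(np.uint8))
E
```

```text
181 [-165.    -3.7   61.3] [-193.5  -12.9   51.2] [-136.6   12.3   67.8]
lever elevation deg 4.4
t 13.45 tcp clamp mm [-163.5  -52.5  153.6] toolx yaw in clamp -0.1
to nut in tool axes mm [163.5 -53.2  83.3] q6 -14.6 F [-0.6  0.5 -0.6] w -6.188208997658464e-05 0.0
```

View pics/l9.png

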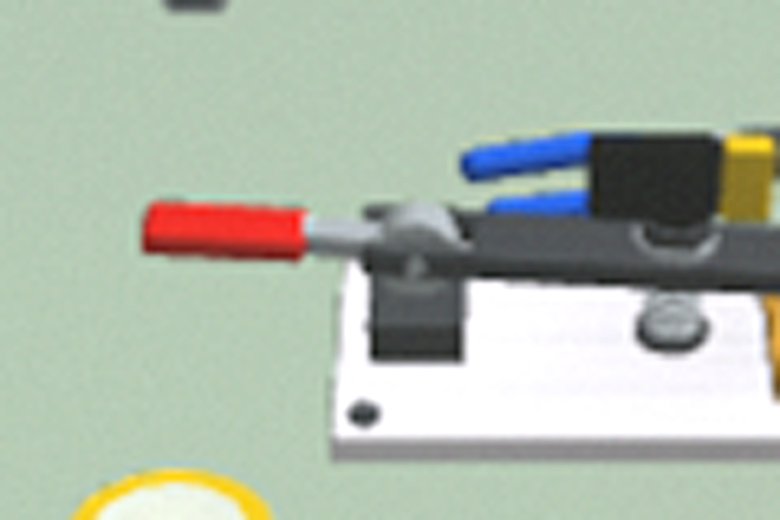

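The lever looks close to level (red grip (150–300, 205–260)). I'll measure its slope properly by casting its lower near edge onto the vertical plane y=-12 mm.

```bash
cat > slope.py <<'E'
from h import *
import sys
from rig import viewer
f=np.load("frame.npz");x,y,o=f["x"],f["y"],f["o"]
d=dict(np.load(sys.argv[1]))
H=hsv(d);m=((H[...,0]<8)|(H[...,0]>172))&(H[...,1]>110);m[:, :200]=0;m[:,260:]=0;m[:170]=0;m[250:]=0
K=d["camera_matrix"];R=cv2.Rodrigues(np.array(d["rvec"]))[0];t=np.array(d["tvec"]).ravel();c=-R.T@t
nc,l,s,_=cv2.connectedComponentsWithStats(m.astype(np.uint8));m=l==1+np.argmax(s[1:,4])
cols=np.nonzero(m.sum(0)>4)[0][1:-1]
# subpixel edges: saturation-weighted red excess crossing half
I=d["img"].astype(float);ex=I[...,0]-I[...,1:].mean(-1)
def edge(u,bot):
    v=np.nonzero(m[:,u])[0];v=v.max() if bot else v.min();sg=1 if bot else -1
    ref=np.median(ex[v-4*sg:v-1*sg:1 if bot else 1,u]) if bot else np.median(ex[v+2:v+5,u])
    vs=np.arange(v-2*sg,v+4*sg,sg);e=ex[vs,u];k=np.nonzero(e<ref/2)[0][0]
    return vs[k-1]+sg*(e[k-1]-ref/2)/(e[k-1]-e[k])
for bot,yy in((1,-.012),(0,.012)):
    px=np.array([(u,edge(u,bot)) for u in cols])
    r=np.c_[(px-K[[0,1],2])/K[0,0],np.ones(len(px))]@R
    n=np.r_[y,0];P=c+r*((yy-(c[:2]-o)@y)/(r@n))[:,None]
    X=(P[:,:2]-o)@x*1e3;Z=P[:,2]*1e3;a=np.polyfit(X,Z,1);print("bottom" if bot else "top",len(px),"elev",np.degrees(np.arctan(-a[0])).round(2),"z at r=75 level:",np.polyval(a,-170).round(1),"res",np.std(Z-np.polyval(a,X)).round(2))
E
python3 slope.py scene9.npz
```

```text
bottom 23 elev 5.13 z at r=75 level: 59.6 res 0.28
top 23 elev 3.46 z at r=75 level: 62.7 res 0.32
```

```bash
python3 - <<'E'
from h import *
from rig import viewer
f=np.load("frame.npz");x,y,o=f["x"],f["y"],f["o"]
for tag in("5","10"):
  for n in("top","scene"):
    if tag=="10": d=viewer.get_image(n);np.savez(f"{n}10.npz",**d)
    else: d=dict(np.load(f"{n}5.npz"))
    W=world(d);q=W[...,:2]-o;Q=np.stack([q@x,q@y,W[...,2]],-1)*1e3;H=hsv(d)
    def fit(name,k):
        p=Q[k]
        if len(p)<15: return print(n,tag,name,len(p))
        for _ in range(3):
            a=np.polyfit(p[:,0],p[:,2],1);r=p[:,2]-np.polyval(a,p[:,0]);p=p[abs(r)<2.5*r.std()+.1]
        print(n,tag,name,len(p),"elev to -x",np.degrees(np.arctan(-a[0])).round(2),"z@mid",np.polyval(a,p[:,0].mean()).round(1),"x",p[:,0].min().round(),p[:,0].max().round())
    fit("strap",(abs(Q[...,1])<13)&(abs(Q[...,2]-54)<6)&(Q[...,0]>-78)&(Q[...,0]<72)&((abs(Q[...,0])>36)))
    fit("bed",(abs(abs(Q[...,1])-48)<12)&(abs(Q[...,2]-12)<5)&(Q[...,0]>-118)&(Q[...,0]<25))
    fit("red",((H[...,0]<8)|(H[...,0]>172))&(H[...,1]>110)&(abs(Q[...,1])<9)&(Q[...,0]>-193)&(Q[...,0]<-138)&(Q[...,2]<90))
    fit("plate",(abs(Q[...,2]-22)<4)&(Q[...,0]>85)&(Q[...,0]<140)&(abs(Q[...,1])<40))
E
python3 st.py|head -1
```

```text
top 5 strap 358 elev to -x 0.32 z@mid 52.8 x -78.0 72.0
top 5 bed 1297 elev to -x 0.2 z@mid 11.5 x -118.0 25.0
top 5 red 0
top 5 plate 807 elev to -x 0.13 z@mid 21.8 x 85.0 140.0
scene 5 strap 194 elev to -x 0.31 z@mid 53.7 x -78.0 72.0
scene 5 bed 370 elev to -x 0.21 z@mid 12.8 x -118.0 24.0
scene 5 red 0
scene 5 plate 408 elev to -x 0.22 z@mid 23.2 x 85.0 140.0
top 10 strap 312 elev to -x 2.29 z@mid 54.2 x -78.0 72.0
top 10 bed 1008 elev to -x 0.01 z@mid 11.4 x -99.0 25.0
top 10 red 102 elev to -x 4.88 z@mid 61.8 x -164.0 -138.0
top 10 plate 803 elev to -x -0.04 z@mid 21.9 x 85.0 140.0
scene 10 strap 213 elev to -x 2.33 z@mid 54.4 x -78.0 72.0
scene 10 bed 385 elev to -x 0.22 z@mid 12.8 x -118.0 25.0
scene 10 red 137 elev to -x 3.37 z@mid 62.1 x -193.0 -139.0
scene 10 plate 408 elev to -x 0.53 z@mid 23.3 x 85.0 140.0
t 13.55 tcp clamp mm [-163.1  -49.   150.9] toolx yaw in clamp -0.1
```

The strap now tilts 2°, meaning the cam has bitten, and the lever is about 1–2° off parallel to it, which is near the noise. To be certain it is at its stop, I'll press gently once more, farther out on the grip, and hold.

Emit:
drive_tool --series '[[[-0.01,-0.05,0],0,0],[[-0.01,-0.05,0],0,0],[[-0.01,-0.05,0.04],0,0],[[-0.01,-0.05,0.08],0,0],[[-0.01,-0.05,0.105],0,0],[[-0.01,-0.05,0.111],0,0],[[-0.01,-0.05,0.114],0,0],[[-0.01,-0.05,0.116],0,0],[[-0.01,-0.05,0.116],0,0],[[-0.01,-0.05,0.116],0,0]]'

```text
time_s: 14.55
position: [0.4891, -0.1348, 0.0374]
tool_rot: [[0.201, 0.98, 0.002], [0.98, -0.201, -0.001], [-0.0, 0.002, -1.0]]
ft_force: [-1.5, 0.9, 3.0]
grip_width: -0.0001
gripper_force: 1.8
```

```bash
python3 st.py
```

```text
t 14.55 tcp clamp mm [-173.4   -0.2   37.4] toolx yaw in clamp -0.1
to nut in tool axes mm [173.4  -0.6 -32.7] q6 -17.2 F [-1.5  0.9  3. ] w -7.212407057245545e-05 1.7760857963003218
```

Emit:
drive_tool --series '[[[0,0,0.001],0,0],[[0,0,0.002],0,0],[[0,0,0.002],0,0],[[0,0,0.002],0,0],[[0,0,0.002],0,0],[[0,0,0.002],0,0],[[0,0,0.002],0,0],[[0,0,0.002],0,0]]'

```text
time_s: 15.35
position: [0.4899, -0.135, 0.0368]
tool_rot: [[0.201, 0.98, 0.004], [0.98, -0.201, -0.002], [-0.001, 0.005, -1.0]]
ft_force: [-3.3, 3.9, 19.4]
grip_width: 0.0002
gripper_force: 9.8
```

```bash
python3 st.py
```

```text
t 15.35 tcp clamp mm [-173.4   -1.1   36.8] toolx yaw in clamp -0.1
to nut in tool axes mm [173.4  -1.4 -33.4] q6 -17.2 F [-3.3  3.9 19.4] w 0.000244448848677597 9.812069647014141
```

At 19 N × 80 mm (about four times the cam torque) the lever doesn't move, so it is on its stop. Withdrawing.

Emit:
drive_tool --series '[[[0,0,-0.01],0,0],[[0,0,-0.05],0,0],[[0,0,-0.1],0,0],[[-0.05,0,-0.15],0,0],[[-0.1,0,-0.18],0,0],[[-0.15,0,-0.18],0,0],[[-0.15,0,-0.18],0,0],[[-0.15,0,-0.18],0,0]]'

```text
time_s: 16.15
position: [0.4579, -0.2848, 0.2153]
tool_rot: [[0.205, 0.979, 0.001], [0.979, -0.205, -0.002], [-0.002, 0.002, -1.0]]
ft_force: [0.4, 0.8, -0.1]
grip_width: -0.0001
gripper_force: 0.0
```

```bash
python3 look.py 11 0 >/dev/null; python3 m.py 11|grep -E "yellow|wing|plate|red|^\["; cp f0.npz frame.npz; python3 slope.py scene11.npz; python3 - <<'E'
import numpy as np,cv2
a,b=[np.load(f"top{i}.npz")["img"].astype(int) for i in("0","11")]
d=(abs(a-b).sum(-1)>90).astype(np.uint8)
n,l,s,_=cv2.connectedComponentsWithStats(d);print([r.tolist() for r in s[1:] if r[4]>15])
E
```

```text
yellow 41 [0.0258 0.0006 0.0957] [ 0.0177 -0.0047  0.0918] [0.0344 0.006  0.0985]
wing 208 [0.0008 0.0001 0.095 ] [-0.0317 -0.0102  0.0857] [0.0344 0.0101 0.1005]
[0.00437786 0.01781419] -179.96244835729922
red 53 [-0.122  0.001  0.064] [-0.1476 -0.0205  0.0222] [0.0821 0.0116 0.0973]
plate 1076 [ 0.0964 -0.0003  0.0219] [ 0.0351 -0.097   0.02  ] [0.1505 0.0452 0.024 ]
red scene 179 [-0.165  -0.0038  0.0614] [-0.1937 -0.0129  0.0518] [-0.1366  0.0115  0.0669]
bottom 23 elev 5.03 z at r=75 level: 59.6 res 0.27
top 23 elev 3.45 z at r=75 level: 62.7 res 0.32
[[222, 226, 16, 14, 93], [353, 231, 139, 107, 2656], [240, 238, 14, 15, 78], [284, 245, 13, 13, 138], [299, 249, 29, 15, 290], [447, 251, 19, 23, 26], [203, 264, 329, 156, 7625], [407, 300, 27, 21, 258], [122, 374, 97, 46, 2603]]
```

View pics/crop11.png

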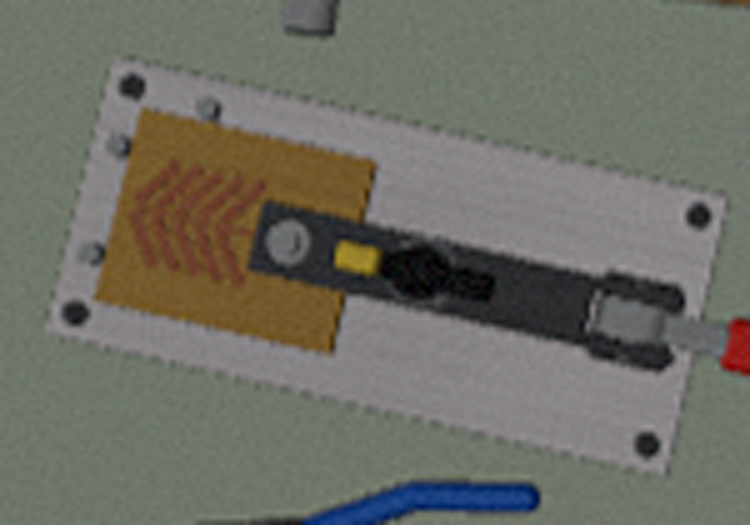

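The plate still sits against its pins, the wing points along the strap, and the lever stayed down when released. The hand is clear, so I'm handing in.

```bash
python3 -c "
from rig import env
print(env.close_job())"
```

```text
the job is handed in; nothing more can be done
None
```

The plate is clamped and the job is handed in at about 16 s: wing nut set along the strap to within 0.1° by camera, red lever down on its stop and staying there, plate still against its pins, loose tools untouched, hand clear; no verdict came back.

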